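Load the battery rack and latch its keeper bar

TASK

First clear the pliers off the battery rack and lay them in the grey tool tray. Then put every battery pack lying on the bench into the rack, one to a bay, lengthways and flat on the bay floor, and only when all are in swing the keeper bar down over them until it clicks fully home in its detent. Leave the tape roll and the solder spool among the packs where they are.

Things in the scene. Friction and masses are not known exactly. Their poses are not given: they have to be found in the camera images.
- rack: Battery rack, fixed: base 120 (x) x 260 (y) x 6 mm; grey walls 4 mm thick, tops 18 mm above the table, make four open bays 112 (x) by 60 mm (y) inside, centres at x = 0, y = -96, -32, +32, +96 mm. Origin: centre of the underside on the table; x points away from the hinge side, z up. The packs lie with their length along x.
- keeper_hinge (a point): Point on the keeper's hinge line (which runs along the rack's y) at x = -66, y = 0, z = 41 mm in the rack frame. Two cheeks 53 mm high carry the hinge at y = -134 and +134 mm.
- keeper (a joint): Keeper angle a, rad: 0 = shut, level across all bays; grows as it swings up and back over the hinge to 2.4. Steel bail: bar of 8 mm diameter along y on two flat arms (at y = -142 and +142 mm), 106 mm from hinge line to bar. Stiff hinge, stays where left (1 to 4 N at the bar moves it). Shut, the bar is at x = 40, z = 41 mm in the rack frame, 3 mm above seated packs' bodies, beside their ribs.
- keeper_grip (a point): Middle of the black round handle at the keeper bar's +y end: 14 mm in diameter, 48 mm long, coaxial with the bar (rack y = 148 to 196 mm). At keeper angle a it lies at x = -66 + 106 cos a, y = 172, z = 41 + 106 sin a mm in the rack frame. Nothing lies below it but the table.
- detent (a point): Spring ball of the detent (rack x = 48, y = 142, z = 50 mm) on the hinge side of a post 14 (x) x 18 (y) x 62 mm high centred at x = 63, y = 142. The closing keeper meets the ball at about 0.15 rad and must be pushed on past it, about 5 to 8 N down at the handle, until the angle is 0 against the stop; the ball then holds it there.
- tray: Grey open tool tray, fixed, 210 mm (its x) by 110 mm (its y), 35 mm high, walls and floor 4 mm. Origin: centre of its underside.
- pliers: Pliers, 175 mm long, 0.2 kg, lying flat on the rack's wall tops across the bays. Origin on the underside near the balance point; x points to the jaws. Best grip: the solid joint block, 46 mm long (x = -11 to +35), 30 mm wide (y), 14 mm thick; the jaws (20 mm wide) reach x = +78, the two black rubber handles x = -99 (about 45 mm over both at the end).
- pack0: Battery pack: black body 100 mm (x) by 48 mm (y) by 28 mm high, with a grey grip rib on top, 44 mm long (x), 16 mm wide (y), 20 mm high (28 to 48 mm up), central. 0.24 to 0.39 kg, alike either way round. Origin: centre of the underside. May be absent.
- pack1: Another battery pack, the same as pack0. May be absent.
- pack2: Another battery pack, the same as pack0. May be absent.
- pack3: Another battery pack, the same as pack0. May be absent.
- tape: Bystander: cardboard-coloured tape roll lying flat, 84 mm across, 24 mm high. Origin under its centre.
- spool: Bystander: bare metal solder spool standing, 60 mm across, 50 mm high. Origin under its centre.

How it is judged:
On the way, in this order (a step that is already met when the one before it is completed fails the run):
1. the pliers lie in the tool tray (x of pliers in the frame of tray between -0.09 and 0.09 m and y of pliers in the frame of tray between -0.05 and 0.05 m and z of pliers in the frame of tray below 0.018 m and linear speed of pliers below 0.03 m/s), for 0.2 s.
2. every pack lies seated flat in a bay of the rack, with the keeper still open (x of pack0 in the frame of rack between -0.012 and 0.012 m and y of pack0 in the frame of rack between -0.125 and 0.125 m and z of pack0 in the frame of rack between 0 and 0.01 m and angle between the x axis of each of pack0, pack1, pack2, pack3 and the x axis of rack, either way round below 0.2 rad and angle between each of pack0, pack1, pack2, pack3's own z axis and vertical below 0.08 rad and linear speed of each of pack0, pack1, pack2, pack3 below 0.03 m/s and x of pack1 in the frame of rack between -0.012 and 0.012 m and y of pack1 in the frame of rack between -0.125 and 0.125 m and z of pack1 in the frame of rack between 0 and 0.01 m and x of pack2 in the frame of rack between -0.012 and 0.012 m and y of pack2 in the frame of rack between -0.125 and 0.125 m and z of pack2 in the frame of rack between 0 and 0.01 m and x of pack3 in the frame of rack between -0.012 and 0.012 m and y of pack3 in the frame of rack between -0.125 and 0.125 m and z of pack3 in the frame of rack between 0 and 0.01 m and value of joint keeper above 0.6 rad), for 0.2 s.
3. the keeper is shut in its detent (value of joint keeper below 0.035 rad), for 0.2 s.
At the end, for the whole second after the job is handed in: Pliers at rest inside the tray (within 90 mm along, 50 mm across, 18 mm up); every pack present at rest in a bay, within 12 mm along x, under 10 mm up, lengthways within 0.2 rad, tilt under 0.08 rad; keeper angle below 0.035 rad (all of step 1 and x of pack0 in the frame of rack between -0.012 and 0.012 m and y of pack0 in the frame of rack between -0.125 and 0.125 m and z of pack0 in the frame of rack between 0 and 0.01 m and angle between the x axis of each of pack0, pack1, pack2, pack3 and the x axis of rack, either way round below 0.2 rad and angle between each of pack0, pack1, pack2, pack3's own z axis and vertical below 0.08 rad and linear speed of each of pack0, pack1, pack2, pack3 below 0.03 m/s and x of pack1 in the frame of rack between -0.012 and 0.012 m and y of pack1 in the frame of rack between -0.125 and 0.125 m and z of pack1 in the frame of rack between 0 and 0.01 m and x of pack2 in the frame of rack between -0.012 and 0.012 m and y of pack2 in the frame of rack between -0.125 and 0.125 m and z of pack2 in the frame of rack between 0 and 0.01 m and x of pack3 in the frame of rack between -0.012 and 0.012 m and y of pack3 in the frame of rack between -0.125 and 0.125 m and z of pack3 in the frame of rack between 0 and 0.01 m and value of joint keeper below 0.035 rad); the robot touches nothing.
It fails at once if the tape roll or the solder spool is shifted more than 5 cm (distance of any of tape, spool from where it was at the start of the episode above 0.05 m).
Of pack0, pack1, pack2, pack3 only 2 to 4 are there at a start; the rules pass over those that are not, and their reading is None.
At some moment in a run one of pack0, pack1, pack2, pack3, pliers may be knocked a few centimetres aside while the robot is not near it.
Once in a run the grip may slacken for a moment while it holds something.
It also fails if it takes over 210 s, if anything falls off the work surface, if the arm or the gripper's body presses on something with over 40 N, if the wrist force passes 120 N, or if a joint passes its speed limit or range.

ROBOT

A 7-joint arm with a two-finger parallel gripper is mounted at the origin on the work surface. World frame = base frame: x ahead of the robot, y to its left, z up, the work surface at z = 0. Lengths are in m, angles in rad, forces in N, time in s.
With the tool pointing down it reaches from about 0.35 to 0.9 m from the base axis. Payload 8.1 kg.
Tool frame: the origin (TCP) lies on the centre line of the jaws, within the pads' length; the fingertips stand ahead of it and the grasp point (between the pads) is the TCP (tip_extent is the z of the fingertips in the tool frame, in m); z points along the fingers, y is the line along which they close (so a half turn about z gives the same grasp; the last joint's range is limited). The gripper opens to 85 mm and grips with 20 to 120 N. Pads are 22 mm wide; open, the fingers measure 114 mm over their backs; the gripper's body (76 mm by 85 mm) begins 54 mm behind the grasp point. The pads swing forward as they close: fully open they stand 13 mm farther back than shut.
Start: joints at [-1.369, 0.434, 0.025, 1.573, -0.012, 1.134, -0.075], TCP at [0.188, 0.596, 0.25] pointing down, gripper open.
Joint ranges: [-2.62, 2.62], [-0.44, 2.09], [-1.27, 1.32], [0.08, 2.57], [-1.32, 4.46], [0.12, 2], [-2.74, 2.74]. Speed limits (rad/s): [2.22, 2.22, 3.01, 3.01, 3.14, 3.14, 3.14].

INTERFACE

Orientations are given as a unit quaternion [w, x, y, z].
In Python, from station import * gives the robot as it stands. The module is installed in compiled form; this text tells all that it offers.
- The arm moves only by the tool step_arm, never from a script. Its argument "rows" is a list of rows, each a list of 7 numbers: the shift along the tool's x, y, z in cm, then the turn, a rotation vector about the tool's x, y, z in rad, then the opening, from 0 (shut) to 1 (fully open). In form: [[dx, dy, dz, wx, wy, wz, hand], ...]. A call has exactly 10 rows; each row is the pose to reach, as a shift and turn from the pose commanded when the call began, along the tool's axes at that moment; what a row does not reach only later rows make up. A row lasts 1/8 s, in which the tool goes at most 62.5 mm and 10.7 degrees, less where a joint would pass 70% of its speed; a pose out of reach is approached as far as the arm can. A call with a gripper value outside its range is refused whole. The fingers move at their own pace and stop on an object; "newtons" is the grip in N (left out, the last holds). Time passes only in rows, so rows that repeat a pose let the fingers close, or fill a call up. It gives the time, the measured TCP pose, the force, the opening and the grip force at its end, in the units of the state.
- observe(): the state, without advancing time (a new reading comes with each control period).
- capture(name): name is "side" or "top" or "wrist"; returns the picture (400x640x3 uint8, blue, green, red); there is no depth.
- calibration(name): a dict with "fx", "fy", "cx", "cy" (pixels), "camera_from_world" (4x4, takes a point from world to camera coordinates); the wrist camera has in their place "tool_from_camera" (4x4, takes a point from camera to tool coordinates, whose origin is the TCP and whose axes are the flange's). Camera axes: x right, y down, z forward; pixel columns grow to the right and rows downward; lengths in m; the calibration is good to about 2 mm. The wrist camera is an equidistant fisheye: a pixel r from the principal point sees the ray r / f radians off the axis. A picture is of the moment at which its call begins: read the wrist's pose just before it. calibration takes no time and is no camera call.
- hand_in(): hands the job in; it is judged then, once.
Trained networks look in the newest picture that a camera, given by its name, has taken for a name from the list of things; names that differ only in an ending like _2 or _b are one class to them, and where a whole thing is asked for, a point or a joint stands for the part that bears it (a point fixed in the world has none). Each returns a list of dicts, best first, with "score" (0 to 1); they miss things now and then, are a little off and sometimes report something else, mostly with a low value. They report only what shows in the picture. A call takes as long as a camera call.
- look_for(camera, label): "bbox" ([centre column, centre row, width, height] in pixels, round what is visible of it).
- trace(camera, label): "mask" (400x640 bool, what is visible of it) and "bbox" ([centre column, centre row, width, height] in pixels, round what is visible of it).
- tip_of(camera, label): "location" ([row, column] in pixels: a listed point, or the origin of a listed thing).
The state is a dict: "time": time; "qpos": joint angles; "joint_velocities": joint speeds; "joint_efforts": joint torques, N m; "tool_pos": TCP position; "tcp_rot": TCP orientation; "force": force on the tool from outside, world axes, zero at the start; "moment": the same for the moment, N m; "opening": opening from 0.0 (shut) to 1.0 (fully open); "grasp_force": force on a finger pad.
Only numpy, scipy, OpenCV 4.12 (cv2) and the standard library are available. Lean on these libraries where they do the work, as an engineer would, in place of code of your own. Each camera call takes 0.05 s, during which the arm holds its last target. There are 200 camera calls.

## Working session

There is one attempt and no reset: what is moved stays moved. The work goes in short steps, Python scripts to look and compute and a tool call to move; the robot and the scene stay as the last step left them, time stands still between calls to the robot, and variables do not carry over. Pictures are saved under pics/ and viewed, at most 14 in all, crops included, and the job is handed in when it is done.

Besides the shell and the picture viewer there is one more tool, called after "Emit:" by a JSON object that holds its "api" and its "payload", one argument or row to a line. step_arm: Moves the arm, as the interface text tells. Its arguments: {"type":"object","properties":{"rows":{"type":"array"},"newtons":{"type":"number"}},"required":["rows"]}

```bash
mkdir -p pics; cat > h.py <<'E'
from station import *
import numpy as np, cv2
from scipy.spatial.transform import Rotation as R
def ray(cam,px):
    c=calibration(cam); u=(px[0]-c['cx'])/c['fx']; v=(px[1]-c['cy'])/c['fy']
    if cam=='wrist':
        s=observe(); T=np.eye(4); q=s['tcp_rot']; T[:3,:3]=R.from_quat([q[1],q[2],q[3],q[0]]).as_matrix(); T[:3,3]=s['tool_pos']
        T=T@np.array(c['tool_from_camera']); r=np.hypot(u,v); d=np.array([np.sin(r)*u/max(r,1e-9),np.sin(r)*v/max(r,1e-9),np.cos(r)])
    else:
        T=np.linalg.inv(np.array(c['camera_from_world'])); d=np.array([u,v,1])
    return T[:3,3],T[:3,:3]@d
def at(cam,px,z):
    o,d=ray(cam,px); return o+d*(z-o[2])/d[2]
def proj(cam,p):
    c=calibration(cam); q=np.array(c['camera_from_world'])@np.append(p,1); return c['fx']*q[0]/q[2]+c['cx'],c['fy']*q[1]/q[2]+c['cy']
def rect(mask,cam,z):
    cs,_=cv2.findContours(mask.astype(np.uint8),cv2.RETR_EXTERNAL,cv2.CHAIN_APPROX_NONE)
    k=max(cs,key=cv2.contourArea)[:,0,:]
    P=np.array([at(cam,p,z)[:2] for p in k],np.float32)*1000
    return cv2.minAreaRect(P)
E
python3 - <<'E'
from h import *
np.set_printoptions(precision=3,suppress=True)
for n in ['top','side']:
    im=capture(n); cv2.imwrite(f'pics/{n}0.png',im)
    o,d=ray(n,(320,200)); print(n,o,d)
    for l in ['rack','tray','pliers','pack0','tape','spool','keeper']:
        print(l,[(np.round(x['bbox']),round(x['score'],2)) for x in look_for(n,l)][:6])
s=observe(); print(s['tool_pos'],s['tcp_rot'],calibration('wrist'))
E
```

```text
top [0.31  0.047 1.189] [ 0.149  0.016 -0.989]
rack [(array([303., 179., 128.,  62.]), 0.91), (array([450., 150.,  37.,  21.]), 0.37)]
tray [(array([196., 191.,  47.,  70.]), 0.58)]
pliers [(array([313., 162.,  51.,  20.]), 0.75)]
pack0 [(array([408., 192.,  32.,  23.]), 0.96), (array([449., 151.,  40.,  18.]), 0.94), (array([406., 154.,  38.,  25.]), 0.89), (array([456., 190.,  33.,  22.]), 0.78)]
tape [(array([411., 229.,  31.,  27.]), 0.7), (array([304., 200., 123.,  25.]), 0.22)]
spool [(array([462., 231.,  26.,  22.]), 0.97), (array([411., 193.,  36.,  21.]), 0.36)]
keeper [(array([306., 203., 123.,  19.]), 0.64)]
side [ 0.218 -0.65   0.899] [ 0.25   0.598 -0.761]
rack [(array([323., 181.,  98.,  93.]), 0.78)]
tray [(array([280., 126.,  62.,  37.]), 0.97), (array([320., 280.,  30.,  35.]), 0.7)]
pliers [(array([343., 181.,  33.,  36.]), 0.6)]
pack0 [(array([356., 266.,  38.,  39.]), 0.96), (array([395., 253.,  22.,  39.]), 0.68), (array([379., 309.,  27.,  41.]), 0.61), (array([422., 288.,  32.,  46.]), 0.56)]
tape [(array([318., 280.,  29.,  35.]), 0.83)]
spool [(array([339., 329.,  27.,  31.]), 0.62)]
keeper [(array([306., 177.,  65.,  96.]), 0.83)]
[0.188 0.596 0.25 ] [0.    0.152 0.988 0.   ] {'fx': 309.70691628693146, 'fy': 309.70691628693146, 'cx': 316.67289451086026, 'cy': 202.12758129013022, 'tool_from_camera': array([[ 0.001, -0.95 , -0.313,  0.08 ],
       [ 1.   ,  0.001,  0.   ,  0.   ],
       [ 0.   , -0.313,  0.95 , -0.124],
       [ 0.   ,  0.   ,  0.   ,  1.   ]])}
```

```bash
python3 - <<'E'
from h import *
im=cv2.imread('pics/top0.png')[120:260,160:500]; cv2.imwrite('pics/top0c.png',cv2.resize(im,None,fx=2.3,fy=2.3,interpolation=cv2.INTER_CUBIC))
im=cv2.imread('pics/side0.png')[90:360,230:460]; cv2.imwrite('pics/side0c.png',cv2.resize(im,None,fx=2.2,fy=2.2,interpolation=cv2.INTER_CUBIC))
np.set_printoptions(precision=3,suppress=True)
for l,z in [('pliers',.025),('pack0',.028),('tray',.035),('rack',.018),('tape',.024),('spool',.05)]:
    for x in trace('top',l):
        r=rect(x['mask'],'top',z); print(l,round(x['score'],2),np.round(r[0]),np.round(r[1]),round(r[2]),np.round(x['bbox'][:2]))
for l,z in [('keeper_grip',.1),('keeper_hinge',.041),('detent',.05),('rack',0),('pliers',.02),('tray',0),('pack0',0)]:
  for c in ['top','side']:
    print(l,c,[(round(x['score'],2),np.round(x['location']),at(c,x['location'][::-1],z)) for x in tip_of(c,l)][:5])
E
```

```text
pliers 0.89 [603.  90.] [ 44. 176.] 5 [313. 163.]
pliers 0.27 [517. 442.] [121. 213.] 84 [196. 191.]
pliers 0.21 [469.  62.] [ 50. 274.] 12 [307. 201.]
pack0 0.96 [ 628. -326.] [103.  53.] 85 [449. 152.]
pack0 0.78 [ 506. -200.] [ 53. 105.] 12 [411. 192.]
pack0 0.78 [ 614. -201.] [100.  53.] 67 [407. 155.]
pack0 0.67 [ 503. -331.] [102.  52.] 73 [455. 192.]
tray 0.72 [ 502. -329.] [102.  52.] 76 [457. 191.]
tray 0.62 [515. 439.] [120. 211.] 83 [196. 191.]
rack 0.63 [561. 116.] [197. 373.] 2 [305. 180.]
tape 0.61 [ 395. -201.] [83. 77.] 89 [412. 229.]
tape 0.55 [489. 112.] [ 55. 371.] 2 [306. 200.]
spool 0.65 [ 391. -341.] [58. 72.] 17 [461. 231.]
keeper_grip top [(0.6, array([207., 250.]), array([0.458, 0.26 , 0.1  ]))]
keeper_grip side [(0.87, array([137., 275.]), array([0.449, 0.283, 0.1  ]))]
keeper_hinge top [(0.94, array([191., 319.]), array([0.511, 0.07 , 0.041]))]
keeper_hinge side [(0.79, array([188., 316.]), array([0.507, 0.075, 0.041]))]
detent top [(0.93, array([156., 265.]), array([0.618, 0.227, 0.05 ]))]
detent side [(0.89, array([148., 328.]), array([0.61 , 0.222, 0.05 
[... 358 characters left out ...]
[178., 338.]), array([0.595, 0.104, 0.02 ]))]
tray top [(0.89, array([194., 199.]), array([0.515, 0.439, 0.   ]))]
tray side [(0.77, array([128., 283.]), array([0.522, 0.439, 0.   ]))]
pack0 top [(0.95, array([155., 403.]), array([ 0.626, -0.193,  0.   ])), (0.69, array([152., 446.]), array([ 0.635, -0.325,  0.   ])), (0.68, array([192., 409.]), array([ 0.509, -0.206,  0.   ])), (0.57, array([193., 452.]), array([ 0.503, -0.336,  0.   ]))]
pack0 side [(0.95, array([268., 356.]), array([ 0.509, -0.204,  0.   ])), (0.82, array([311., 378.]), array([ 0.506, -0.334,  0.   ])), (0.82, array([292., 420.]), array([ 0.63, -0.33,  0.  ])), (0.74, array([252., 392.]), array([ 0.627, -0.197,  0.   ]))]
```

View pics/top0c.png

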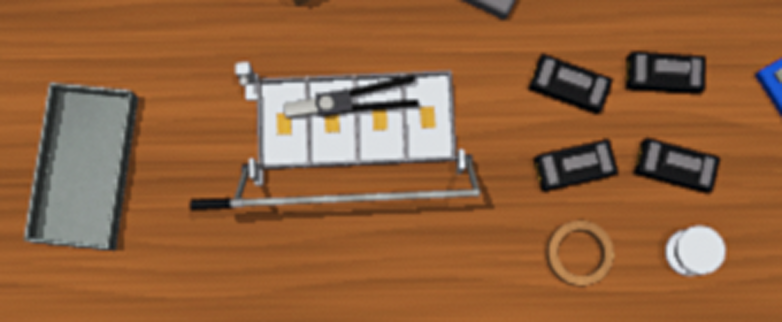

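View pics/side0c.png

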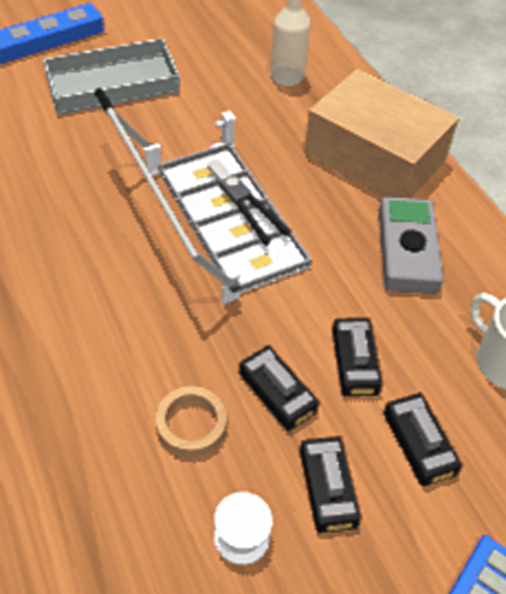

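The pictures show four packs right of the rack, at top crop px (570,82), (666,72), (577,165) and (678,165). The pliers lie across the bays with their jaws to the left, the tray is at far left, and the keeper is open toward the robot with its handle at (210,204). The tape is at (580,252) and the spool at (695,250). The network positions agree with all of this.

```bash
cat >> h.py <<'E'
def rel(pos,yaw):
    """shift (cm) and turn from measured pose to tool-down pose with tool x at yaw (deg, world)"""
    s=observe(); q=s['tcp_rot']; A=R.from_quat([q[1],q[2],q[3],q[0]])
    y=np.radians(yaw); x=np.array([np.cos(y),np.sin(y),0]); z=np.array([0,0,-1.]); B=R.from_matrix(np.c_[x,np.cross(z,x),z])
    print('rel',np.round(A.inv().apply(np.array(pos)-s['tool_pos'])*100,1),np.round((A.inv()*B).as_rotvec(),3))
def st():
    s=observe(); q=s['tcp_rot']; A=R.from_quat([q[1],q[2],q[3],q[0]]).as_matrix()
    print(round(s['time'],2),np.round(s['tool_pos'],4),'yaw',np.round(np.degrees(np.arctan2(A[1,0],A[0,0])),1),'tilt',np.round(A[:,2],3),'open',round(s['opening'],3),'F',np.round(s['force'],1),'g',round(s['grasp_force'],1),np.round(s['qpos'],2))
E
python3 -c "
from h import *
st(); print(observe().keys()); print({k:v for k,v in observe().items() if 'tip' in k}); print(globals().get('tip_extent'))
rel([.6,.115,.2],95)"
```

```text
1.8 [0.1876 0.5962 0.2503] yaw 162.5 tilt [-0.  0. -1.] open 1.0 F [-0.7  0.1 -0.2] g 0.0 [-1.37  0.43  0.02  1.57 -0.01  1.13 -0.08]
dict_keys(['time', 'qpos', 'joint_velocities', 'joint_efforts', 'tool_pos', 'tcp_rot', 'force', 'moment', 'grasp_force', 'opening'])
{}
0.019
rel [-53.8 -33.5   5. ] [ 0.    -0.     1.179]
```

Emit:
{"api": "step_arm", "payload": {
  "rows": [
    [-5,-3.3,0,0,0,0.12,1],
    [-11,-7,0,0,0,0.25,1],
    [-17,-10.5,0,0,0,0.4,1],
    [-23,-14,1,0,0,0.55,1],
    [-29,-18,2,0,0,0.7,1],
    [-35,-22,3,0,0,0.85,1],
    [-41,-25.5,4,0,0,1.0,1],
    [-47,-29.5,5,0,0,1.18,1],
    [-53.8,-33.5,5,0,0,1.18,1],
    [-53.8,-33.5,5,0,0,1.18,1]
  ]
}}

```text
time: 3.05
tool_pos: [0.5919, 0.1249, 0.2012]
tcp_rot: [-0.0, 0.676, 0.737, 0.0]
force: [1.4, 1.0, 0.3]
opening: 0.999
grasp_force: 0.0
```

```bash
python3 - <<'E'
from h import *
np.set_printoptions(precision=3,suppress=True)
st()
im=capture('wrist'); cv2.imwrite('pics/w1.png',im)
for x in trace('wrist','pliers')[:2]:
    r=rect(x['mask'],'wrist',.028); print(x['score'],r)
for l,z in [('pliers',.018),('keeper_hinge',.041),('detent',.05),('rack',0)]:
    print(l,[(round(x['score'],2),np.round(x['location']),at('wrist',x['location'][::-1],z)) for x in tip_of('wrist',l)][:3])
E
```

```text
3.05 [0.592 0.125 0.201] yaw 95.0 tilt [ 0.  0. -1.] open 0.999 F [1.4 1.  0.3] g 0.0 [-0.6   0.46  0.43  1.71 -0.22  1.01  0.  ]
0.93 ((601.8159790039062, 82.36112976074219), (41.779457092285156, 178.47865295410156), 6.480179309844971)
0.16 ((443.88482666015625, 120.50093078613281), (144.084716796875, 386.9310302734375), 1.6798239946365356)
pliers [(0.86, array([208., 322.]), array([0.601, 0.094, 0.018]))]
keeper_hinge [(0.7, array([224., 235.]), array([0.512, 0.081, 0.041]))]
detent [(0.73, array([ 83., 359.]), array([0.619, 0.229, 0.05 ]))]
rack [(0.66, array([213., 294.]), array([0.569, 0.085, 0.   ])), (0.25, array([222., 235.]), array([0.5  , 0.067, 0.   ]))]
```

View pics/w1.png

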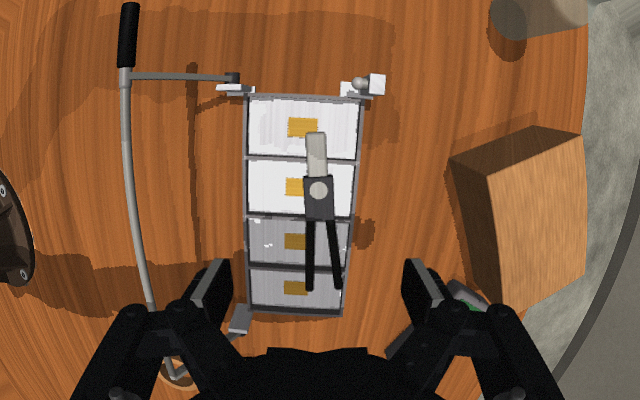

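The pliers block is at px (319,197), with the jaws up in the image. I'll tie each picture to its own pose and measure once more with the arm settled.

```bash
cat >> h.py <<'E'
POSE=None
def cap(n):
    global POSE
    POSE=observe(); return capture(n)
_ob=observe
def ray(cam,px):
    c=calibration(cam); u=(px[0]-c['cx'])/c['fx']; v=(px[1]-c['cy'])/c['fy']
    if cam=='wrist':
        s=POSE; T=np.eye(4); q=s['tcp_rot']; T[:3,:3]=R.from_quat([q[1],q[2],q[3],q[0]]).as_matrix(); T[:3,3]=s['tool_pos']
        T=T@np.array(c['tool_from_camera']); r=np.hypot(u,v); d=np.array([np.sin(r)*u/max(r,1e-9),np.sin(r)*v/max(r,1e-9),np.cos(r)])
    else:
        T=np.linalg.inv(np.array(c['camera_from_world'])); d=np.array([u,v,1])
    return T[:3,3],T[:3,:3]@d
E
python3 - <<'E'
from h import *
np.set_printoptions(precision=3,suppress=True)
st(); im=cap('wrist')
for x in trace('wrist','pliers')[:1]:
    r=rect(x['mask'],'wrist',.028); print(x['score'],r)
for l,z in [('pliers',.018),('keeper_hinge',.041),('detent',.05),('rack',0)]:
    print(l,[(round(x['score'],2),np.round(x['location']),at('wrist',x['location'][::-1],z)) for x in tip_of('wrist',l)][:3])
# rack inner corners by floor + dark wall tops
g=cv2.cvtColor(im,cv2.COLOR_BGR2HSV); m=(((g[...,1]<60)&(g[...,2]>100))).astype(np.uint8)
m[:85]=0;m[320:]=0;m[:,:240]=0;m[:,365:]=0
cv2.imwrite('pics/w2.png',im)
print([round(v,1) for v in at('wrist',(319,197),.032)*1000])
for p in [(246,96),(362,97),(248,312),(343,315),(302,127),(290,289)]: print(p,at('wrist',p,.018 if p[0] not in(302,290) else .006))
rel([.6,.11,.03],95)
E
```

```text
3.35 [0.59  0.127 0.201] yaw 95.0 tilt [-0.001  0.001 -1.   ] open 1.003 F [-0.5 -0.5 -0.2] g 0.0 [-0.6   0.46  0.43  1.72 -0.22  1.01 -0.  ]
pliers []
keeper_hinge [(0.75, array([225., 236.]), array([0.512, 0.083, 0.041]))]
detent [(0.75, array([ 82., 362.]), array([0.621, 0.231, 0.05 ])), (0.54, array([372., 183.]), array([ 0.422, -0.157,  0.05 ]))]
rack [(0.85, array([215., 299.]), array([0.574, 0.084, 0.   ]))]
[np.float64(593.4), np.float64(116.7), np.float64(32.0)]
(246, 96) [0.513 0.211 0.018]
(362, 97) [0.627 0.219 0.018]
(248, 312) [ 0.518 -0.047  0.018]
(343, 315) [ 0.638 -0.039  0.018]
(302, 127) [0.57  0.182 0.006]
(290, 289) [ 0.569 -0.013  0.006]
rel [-1.8  0.8 17.1] [ 0. -0.  0.]
```

```bash
python3 -c "
import cv2
im=cv2.imread('pics/w2.png')[60:340,210:400]; cv2.imwrite('pics/w2c.png',cv2.resize(im,None,fx=2.1,fy=2.1,interpolation=cv2.INTER_CUBIC))"
```

```text
(no output)
```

View pics/w2c.png

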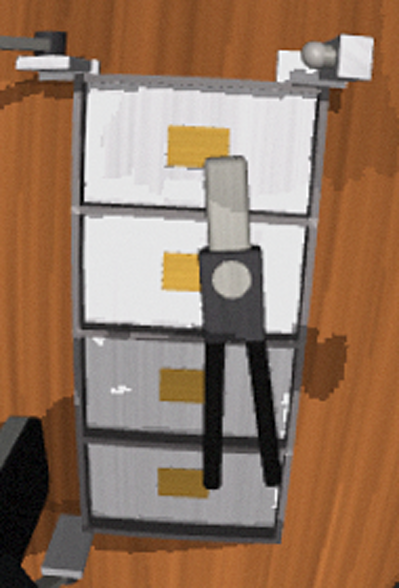

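The pliers block is centred near px (320,199), at about world (0.595, 0.113). The rack corners put its centre near (0.574, 0.085) with about 2° of yaw. Next I go down and grip the pliers above the wall tops.

Emit:
{"api": "step_arm", "payload": {
  "rows": [
    [-1.4,0.4,4,0,0,-0.02,0.55],
    [-1.4,0.4,8,0,0,-0.02,0.55],
    [-1.4,0.4,11,0,0,-0.02,0.55],
    [-1.4,0.4,14,0,0,-0.02,0.55],
    [-1.4,0.4,16.3,0,0,-0.02,0.55],
    [-1.4,0.4,16.3,0,0,-0.02,0.55],
    [-1.4,0.4,16.3,0,0,-0.02,0],
    [-1.4,0.4,16.3,0,0,-0.02,0],
    [-1.4,0.4,16.3,0,0,-0.02,0],
    [-1.4,0.4,16.3,0,0,-0.02,0]
  ],
  "newtons": 50
}}

```text
time: 4.9
tool_pos: [0.5966, 0.1127, 0.0393]
tcp_rot: [0.0, 0.669, 0.744, 0.001]
force: [-1.0, -0.9, 7.0]
opening: 0.337
grasp_force: 50.3
```

```bash
python3 -c "
from h import *
st(); rel([.59,.22,.2],85);rel([.517,.425,.12],85)"
```

```text
4.9 [0.5966 0.1127 0.0393] yaw 96.1 tilt [ 0.002  0.001 -1.   ] open 0.337 F [-1.  -0.9  7. ] g 50.3 [-0.5   0.66  0.34  1.84 -0.33  0.69  0.13]
rel [ 10.7   0.5 -16.1] [ 0.002 -0.001  0.193]
rel [31.9 -4.6 -8.1] [ 0.002 -0.001  0.193]
```

Emit:
{"api": "step_arm", "payload": {
  "rows": [
    [0,0,-5,0,0,0,0],
    [0,0,-10,0,0,0,0],
    [0,0,-15,0,0,0,0],
    [5,-1,-16,0,0,-0.18,0],
    [11,-2.2,-16,0,0,-0.36,0],
    [17,-3.4,-16,0,0,-0.54,0],
    [23,-4.5,-16,0,0,-0.72,0],
    [29,-5.7,-16,0,0,-0.9,0],
    [33.8,-6.7,-16,0,0,-1.08,0],
    [33.8,-6.7,-16,0,0,-1.26,0]
  ]
}}

```text
time: 6.15
tool_pos: [0.4896, 0.447, 0.1978]
tcp_rot: [-0.001, 0.095, 0.995, 0.001]
force: [-0.4, -1.5, -1.0]
opening: 0.331
grasp_force: 50.3
```

```bash
python3 - <<'E'
from h import *
np.set_printoptions(precision=3,suppress=True)
st(); rel([.495,.442,.12],172.5); rel([.495,.442,.028],172.5)
cv2.imwrite('pics/w3.png',cap('wrist'))
for x in trace('wrist','tray')[:2]: print(x['score'],rect(x['mask'],'wrist',.035))
for x in tip_of('wrist','tray')[:2]: print(x['score'],at('wrist',x['location'][::-1],0.0))
E
```

```text
6.15 [0.49  0.447 0.198] yaw 169.0 tilt [-0.002  0.002 -1.   ] open 0.331 F [-0.4 -1.5 -1. ] g 50.3 [-0.86  0.54  0.07  1.54 -0.04  1.07  0.6 ]
rel [-0.6 -0.4  7.8] [ 0.002 -0.002 -0.06 ]
rel [-0.7 -0.4 17. ] [ 0.002 -0.002 -0.06 ]
0.92 ((491.08648681640625, 447.3675537109375), (110.54229736328125, 160.97653198242188), 83.20142364501953)
0.66 [ 0.609 -0.198 -0.   ]
```

View pics/w3.png

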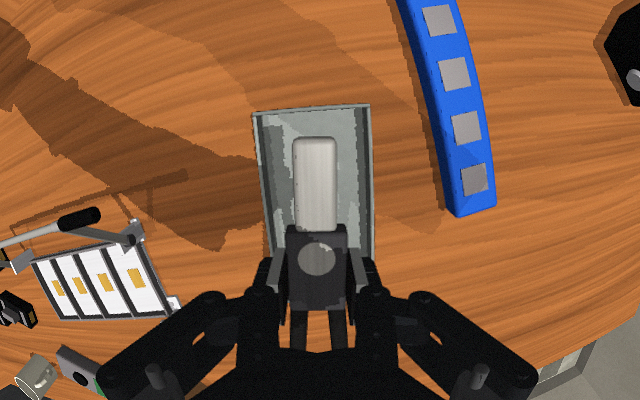

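Emit:
{"api": "step_arm", "payload": {
  "rows": [
    [-0.5,0,4,0,0,-0.065,0],
    [-0.5,0,8,0,0,-0.065,0],
    [-0.5,0,12,0,0,-0.065,0],
    [-0.5,0,15,0,0,-0.065,0],
    [-0.5,0,16.9,0,0,-0.065,0],
    [-0.5,0,16.9,0,0,-0.065,0],
    [-0.5,0,16.9,0,0,-0.065,0.55],
    [-0.5,0,16.9,0,0,-0.065,0.55],
    [-0.5,0,16.9,0,0,-0.065,0.55],
    [-0.5,0,16.5,0,0,-0.065,0.55]
  ]
}}

```text
time: 7.55
tool_pos: [0.4984, 0.4405, 0.0336]
tcp_rot: [0.0, 0.07, 0.998, 0.0]
force: [0.5, -0.7, 0.5]
opening: 0.553
grasp_force: 0.0
```

```bash
python3 -c "
from h import *
st(); rel([.57,.085,.3],90); rel([.57,-.2,.3],80)"
```

```text
7.55 [0.4984 0.4405 0.0336] yaw 172.0 tilt [ 0.  0. -1.] open 0.553 F [ 0.5 -0.7  0.5] g 0.0 [-0.83  0.72  0.04  1.66 -0.04  0.76  0.66]
rel [-12.1 -34.2 -26.6] [ 0.    -0.     1.431]
rel [-16.  -62.4 -26.6] [ 0.    -0.     1.605]
```

Emit:
{"api": "step_arm", "payload": {
  "rows": [
    [0,0,-6,0,0,0,0.55],
    [0,0,-12,0,0,0,0.55],
    [0,0,-18,0,0,0,0.55],
    [-1,-5,-22,0,0,0.16,0.5],
    [-2,-11,-24,0,0,0.34,0.5],
    [-4,-17,-24,0,0,0.52,0.5],
    [-6,-23,-24,0,0,0.7,0.5],
    [-8,-29,-24,0,0,0.88,0.5],
    [-10,-35,-24,0,0,1.06,0.5],
    [-11,-40,-24,0,0,1.24,0.5]
  ]
}}

```text
time: 8.8
tool_pos: [0.5518, 0.0267, 0.2739]
tcp_rot: [0.0, 0.639, 0.769, 0.001]
force: [0.3, 0.9, 0.1]
opening: 0.501
grasp_force: 0.0
```

```bash
python3 - <<'E'
from h import *
np.set_printoptions(precision=3,suppress=True)
st(); rel([.57,-.19,.22],80)
capture('top')
for x in trace('top','pliers')[:2]: print('pl',x['score'],rect(x['mask'],'top',.01))
for x in trace('top','pack0')[:5]: print('pk',x['score'],rect(x['mask'],'top',.028))
E
```

```text
8.8 [0.552 0.027 0.274] yaw 100.6 tilt [ 0.001  0.    -1.   ] open 0.501 F [0.3 0.9 0.1] g 0.0 [-0.49  0.31  0.45  1.75 -0.15  1.12  0.19]
rel [-21.6  -2.2   5.4] [ 0.001 -0.     0.359]
pl 0.97 ((502.05621337890625, 422.1716613769531), (36.3614501953125, 173.05361938476562), 81.5807113647461)
pk 0.88 ((504.78021240234375, -201.4919891357422), (52.747802734375, 103.77312469482422), 11.736886978149414)
pk 0.86 ((504.07098388671875, -332.3819274902344), (103.80027770996094, 49.69480514526367), 73.91969299316406)
pk 0.67 ((627.689697265625, -325.7522277832031), (103.30207824707031, 53.757808685302734), 84.9923324584961)
pk 0.58 ((614.4403686523438, -200.29269409179688), (102.5571060180664, 57.54359436035156), 65.733154296875)
pk 0.54 ((499.0184020996094, 416.0124206542969), (38.43608474731445, 170.3848876953125), 81.36371612548828)
```

Emit:
{"api": "step_arm", "payload": {
  "rows": [
    [-5,-1,0,0,0,0.1,0.5],
    [-11,-2,0,0,0,0.2,0.5],
    [-17,-3,0,0,0,0.27,0.5],
    [-23,-4,0,0,0,0.27,0.5],
    [-29,-4.9,0,0,0,0.27,0.5],
    [-30.3,-4.9,0,0,0,0.27,0.5],
    [-30.3,-4.9,0,0,0,0.27,0.5],
    [-30.3,-4.9,0,0,0,0.27,0.5],
    [-30.3,-4.9,0,0,0,0.27,0.5],
    [-30.3,-4.9,0,0,0,0.27,0.5]
  ]
}}

```text
time: 10.2
tool_pos: [0.5613, -0.2765, 0.2733]
tcp_rot: [-0.0, 0.734, 0.679, 0.0]
force: [0.1, 0.2, 0.0]
opening: 0.5
grasp_force: 0.0
```

```bash
cat >> h.py <<'E'
def packs(cam):
    for x in trace(cam,'pack0')[:6]:
        r=rect(x['mask'],cam,.028); a=r[2] if r[1][0]>r[1][1] else r[2]+90
        print('pk',round(x['score'],2),np.round(r[0]),np.round(r[1]),'long',round(a,1),np.round(x['bbox']))
    for x in tip_of(cam,'pack0')[:6]: print('tip',round(x['score'],2),at(cam,x['location'][::-1],0.0)[:2])
E
python3 - <<'E'
from h import *
np.set_printoptions(precision=3,suppress=True)
st(); im=cap('wrist'); cv2.imwrite('pics/w4.png',im); packs('wrist'); rel([.505,-.201,.1],100)
E
```

```text
10.2 [ 0.561 -0.277  0.273] yaw 85.6 tilt [ 0.  0. -1.] open 0.5 F [0.1 0.2 0. ] g 0.0 [-0.01  0.45  0.58  1.57 -0.26  1.19  0.54]
pk 0.9 [ 617. -202.] [100.  50.] long 68.1 [360. 104.  65.  87.]
pk 0.64 [ 630. -326.] [103.  51.] long 85.4 [375. 206.  46.  70.]
pk 0.61 [ 509. -204.] [ 52. 101.] long 102.1 [268. 113.  60.  86.]
pk 0.56 [ 508. -332.] [105.  49.] long 72.8 [280. 215.  49.  76.]
tip 0.95 [ 0.631 -0.337]
tip 0.94 [ 0.504 -0.338]
tip 0.71 [ 0.621 -0.204]
tip 0.56 [ 0.506 -0.202]
rel [ 7.2 -6.2 17.3] [ 0.    -0.    -0.253]
```

View pics/w4.png

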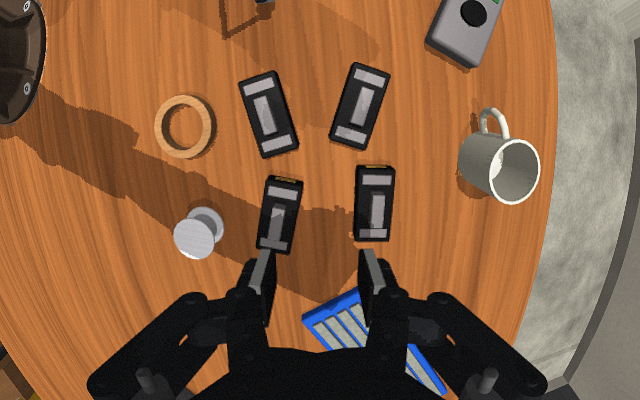

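All four packs, the tape and the spool stand clear of one another, matching the measured masks: A px (268,113), B (360,104), C (375,206), D (280,215). I'll take A first.

Emit:
{"api": "step_arm", "payload": {
  "rows": [
    [3.5,-3,5,0,0,-0.15,0.5],
    [7,-6,10,0,0,-0.286,0.5],
    [7,-6,15,0,0,-0.286,0.5],
    [7,-6,19,0,0,-0.286,0.5],
    [7,-6,21.5,0,0,-0.286,0.5],
    [7,-6,22.5,0,0,-0.286,0.5],
    [7,-6,22.5,0,0,-0.286,0.5],
    [7,-6,22.5,0,0,-0.286,0],
    [7,-6,22.5,0,0,-0.286,0],
    [7,-6,22.5,0,0,-0.286,0]
  ],
  "newtons": 80
}}

```text
time: 11.6
tool_pos: [0.5077, -0.2035, 0.0494]
tcp_rot: [0.001, 0.63, 0.776, 0.001]
force: [-0.5, -0.6, 7.4]
opening: 0.166
grasp_force: 78.6
```

```bash
python3 -c "
from h import *
st()
c,s=np.cos(.04),np.sin(.04); o=np.array([.575,.085])
for y in (96,32,-32,-96): print(y,o+np.array([-s*y,c*y])/1000)
rel([.571,.181,.2],2.3);rel([.571,.181,.055],2.3)"
```

```text
11.6 [ 0.5077 -0.2035  0.0494] yaw 101.9 tilt [ 0.002 -0.    -1.   ] open 0.166 F [-0.5 -0.6  7.4] g 78.6 [ 0.01  0.58  0.38  1.99 -0.35  0.63  0.83]
96 [0.57116102 0.18092321]
32 [0.57372034 0.1169744 ]
-32 [0.57627966 0.0530256 ]
-96 [ 0.57883898 -0.01092321]
rel [ 36.3  14.1 -15.1] [ 3.000e-03 -1.000e-03  1.738e+00]
rel [36.3 14.1 -0.6] [ 3.000e-03 -1.000e-03  1.738e+00]
```

Emit:
{"api": "step_arm", "payload": {
  "rows": [
    [0,2,-5,0,0,0.18,0],
    [2,7,-8,0,0,0.36,0],
    [5,11,-9,0,0,0.54,0],
    [10,12,-9,0,0,0.72,0],
    [16,12.6,-9,0,0,0.9,0],
    [21,13,-9,0,0,1.08,0],
    [26,13.4,-9,0,0,1.26,0],
    [31,13.7,-9,0,0,1.44,0],
    [36.3,14.1,-9,0,0,1.62,0],
    [36.3,14.1,-9,0,0,1.738,0]
  ]
}}

```text
time: 12.85
tool_pos: [0.5683, 0.1879, 0.1372]
tcp_rot: [-0.001, 1.0, 0.022, -0.001]
force: [0.2, -1.1, -3.0]
opening: 0.168
grasp_force: 80.1
```

```bash
python3 - <<'E'
from h import *
np.set_printoptions(precision=3,suppress=True)
st(); cv2.imwrite('pics/w5.png',cap('wrist')); rel([.571,.181,.056],2.3)
E
```

```text
12.85 [0.568 0.188 0.137] yaw 2.5 tilt [-0.002  0.002 -1.   ] open 0.168 F [ 0.2 -1.1 -3. ] g 80.1 [-1.02  0.68  0.97  1.82 -0.67  1.01 -1.3 ]
rel [0.2 0.4 8.1] [-0.001  0.002 -0.004]
```

View pics/w5.png

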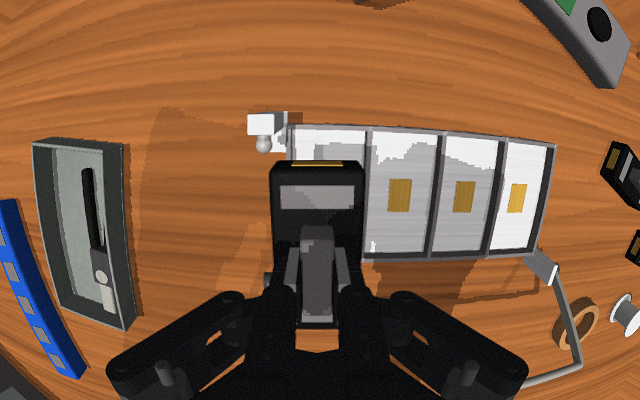

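The pack is held by its rib and the pliers lie in the tray (px 95,240). I'll refine the rack pose from the wall intersections seen here.

```bash
python3 - <<'E'
import h; from h import *
h.POSE={'tool_pos':np.array([.568,.188,.137]),'tcp_rot':[-.001,1,.022,-.001]}
P=[];M=[]
for px,m in [((369,131),(58,32-32+32)),((444,135),(58,0)),((506,138),(58,-64)),((554,146),(58,-128)),((363,260),(-58,64)),((430,257),(-58,0)),((486,253),(-58,-64)),((533,248),(-58,-128))]:
    if m==(58,32): m=(58,64)
    p=at('wrist',px,.018)[:2]*1000; P.append(p);M.append(m); print(px,m,np.round(p))
P=np.array(P);M=np.array(M,float); mc=M.mean(0);pc=P.mean(0); U,_,V=np.linalg.svd((M-mc).T@(P-pc)); Rm=(U@V).T
print('o',pc-Rm@mc,'yaw',np.degrees(np.arctan2(Rm[1,0],Rm[0,0])),np.round(P-(M@Rm.T+pc-Rm@mc),0))
st()
E
```

```text
(369, 131) (58, 64) [629. 150.]
(444, 135) (58, 0) [631.  86.]
(506, 138) (58, -64) [636.  22.]
(554, 146) (58, -128) [636. -41.]
(363, 260) (-58, 64) [515. 144.]
(430, 257) (-58, 0) [519.  80.]
(486, 253) (-58, -64) [523.  18.]
(533, 248) (-58, -128) [527. -44.]
o [575.47116769  83.78474767] yaw 2.7364163599454203 [[-1. -1.]
 [-2. -1.]
 [-1. -0.]
 [-3.  0.]
 [ 1. -1.]
 [ 1. -1.]
 [ 2.  1.]
 [ 3.  2.]]
12.9 [0.5688 0.1848 0.1375] yaw 2.1 tilt [-0.002  0.001 -1.   ] open 0.162 F [-0.9 -1.  -3.3] g 80.0 [-1.02  0.68  0.97  1.82 -0.67  1.01 -1.31]
```

Emit:
{"api": "step_arm", "payload": {
  "rows": [
    [0.2,0.5,1,0,0,0,0],
    [0.2,0.5,3,0,0,0,0],
    [0.2,0.5,5,0,0,0,0],
    [0.2,0.5,7,0,0,0,0],
    [0.2,0.5,8.1,0,0,0,0],
    [0.2,0.5,8.1,0,0,0,0],
    [0.2,0.5,8.1,0,0,0,0.4],
    [0.2,0.5,8.1,0,0,0,0.4],
    [0.2,0.5,6,0,0,0,0.4],
    [0.2,0.5,1,0,0,0,0.4]
  ]
}}

```text
time: 14.15
tool_pos: [0.5713, 0.176, 0.1288]
tcp_rot: [0.001, 1.0, 0.02, -0.001]
force: [0.6, 0.0, 0.9]
opening: 0.402
grasp_force: 0.0
```

```bash
python3 - <<'E'
from h import *
np.set_printoptions(precision=3,suppress=True)
st(); cap('wrist'); packs('wrist'); rel([.616,-.201,.16],67.5)
E
```

```text
14.15 [0.571 0.176 0.129] yaw 2.3 tilt [-0.002 -0.001 -1.   ] open 0.402 F [0.6 0.  0.9] g 0.0 [-1.    0.69  0.96  1.83 -0.67  0.99 -1.28]
pk 0.91 [ 512. -264.] [80. 38.] long 38.5 [631. 251.  18.  37.]
pk 0.83 [ 621. -183.] [130.  56.] long 69.1 [618. 176.  44.  70.]
pk 0.8 [572. 176.] [105.  51.] long 2.3 [317. 204.  68. 127.]
tip 0.88 [ 0.616 -0.202]
tip 0.7 [0.572 0.178]
rel [ 2.7 37.8 -2.9] [ 0.002 -0.006 -1.138]
```

Emit:
{"api": "step_arm", "payload": {
  "rows": [
    [0.4,5,-3,0,0,-0.17,0.5],
    [0.8,11,-5,0,0,-0.34,0.5],
    [1.2,17,-5,0,0,-0.52,0.5],
    [1.6,23,-5,0,0,-0.7,0.5],
    [2,29,-5,0,0,-0.88,0.5],
    [2.4,34,-5,0,0,-1.06,0.5],
    [2.7,37.8,-5,0,0,-1.138,0.5],
    [2.7,37.8,-4,0,0,-1.138,0.5],
    [2.7,37.8,-3,0,0,-1.138,0.5],
    [2.7,37.8,-3,0,0,-1.138,0.5]
  ]
}}

```text
time: 15.55
tool_pos: [0.6139, -0.1984, 0.1569]
tcp_rot: [-0.001, 0.831, 0.556, -0.001]
force: [0.2, 0.4, 1.2]
opening: 0.504
grasp_force: 0.0
```

```bash
python3 - <<'E'
from h import *
np.set_printoptions(precision=3,suppress=True)
st(); cap('wrist'); packs('wrist'); rel([.616,-.201,.049],67.5)
E
```

```text
15.55 [ 0.614 -0.198  0.157] yaw 67.6 tilt [-0.002  0.001 -1.   ] open 0.504 F [0.2 0.4 1.2] g 0.0 [-0.18  0.61  0.64  1.66 -0.42  1.01  0.21]
pk 0.91 [ 618. -200.] [102.  48.] long 68.6 [323. 196.  60. 114.]
pk 0.82 [ 525. -311.] [76. 35.] long 70.7 [283. 321.  31.  54.]
pk 0.56 [ 612. -304.] [83. 11.] long 77.0 [374. 295.  51.  82.]
tip 0.97 [ 0.504 -0.337]
tip 0.88 [ 0.62 -0.2 ]
rel [-0.1  0.2 10.9] [-0.    -0.     0.001]
```

Emit:
{"api": "step_arm", "payload": {
  "rows": [
    [0,0.4,4,0,0,-0.01,0.5],
    [0,0.4,8,0,0,-0.01,0.5],
    [0,0.4,10,0,0,-0.01,0.5],
    [0,0.4,10.8,0,0,-0.01,0.5],
    [0,0.4,10.8,0,0,-0.01,0.5],
    [0,0.4,10.8,0,0,-0.01,0],
    [0,0.4,10.8,0,0,-0.01,0],
    [0,0.4,10.8,0,0,-0.01,0],
    [0,0.4,8,0,0,-0.01,0],
    [0,0.4,3,0,0,-0.01,0]
  ]
}}

```text
time: 16.95
tool_pos: [0.6168, -0.2014, 0.1277]
tcp_rot: [-0.001, 0.829, 0.56, -0.001]
force: [1.0, -0.1, -2.1]
opening: 0.158
grasp_force: 78.7
```

```bash
python3 -c "
from h import *
st(); rel([.574,.1165,.13],2.7)"
```

```text
16.95 [ 0.6168 -0.2014  0.1277] yaw 68.1 tilt [-0.004  0.001 -1.   ] open 0.158 F [ 1.  -0.1 -2.1] g 78.7 [-0.16  0.65  0.62  1.68 -0.44  0.96  0.24]
rel [ 27.9 -15.8  -0.2] [-0.003  0.002  1.141]
```

Emit:
{"api": "step_arm", "payload": {
  "rows": [
    [4,-2,0,0,0,0.17,0],
    [9,-5,0,0,0,0.34,0],
    [14,-8,0,0,0,0.52,0],
    [19,-10.5,0,0,0,0.7,0],
    [24,-13.5,0,0,0,0.88,0],
    [27.9,-15.8,0,0,0,1.06,0],
    [27.9,-15.8,0,0,0,1.141,0],
    [27.9,-15.8,0,0,0,1.141,0],
    [27.9,-15.8,1,0,0,1.141,0],
    [27.9,-15.8,2,0,0,1.141,0]
  ]
}}

```text
time: 18.2
tool_pos: [0.5757, 0.115, 0.1076]
tcp_rot: [-0.0, 1.0, 0.023, 0.0]
force: [-0.5, 0.0, -2.7]
opening: 0.162
grasp_force: 78.9
```

```bash
python3 - <<'E'
from h import *
np.set_printoptions(precision=3,suppress=True)
st(); cap('wrist')
for x in trace('wrist','pack0')[:4]:
    for z in (.034,.087): r=rect(x['mask'],'wrist',z); print(round(x['score'],2),z,np.round(r[0]),np.round(r[1]),round(r[2],1))
rel([.574,.116,.056],2.7)
E
```

```text
18.2 [0.576 0.115 0.108] yaw 2.7 tilt [ 0.  0. -1.] open 0.162 F [-0.5  0.  -2.7] g 78.9 [-0.89  0.7   0.94  1.87 -0.71  0.94 -1.14]
0.97 0.034 [574. 174.] [103.  52.] 1.8
0.97 0.087 [596. 159.] [75. 38.] 1.8
0.68 0.034 [552. 114.] [139.  64.] 2.7
0.68 0.087 [580. 116.] [102.  47.] 2.7
0.64 0.034 [ 522. -287.] [118.  47.] 73.9
0.64 0.087 [ 558. -178.] [87. 35.] 73.9Traceback (most recent call last):
  File "<stdin>", line 5, in <module>
  File "h.py", line 19, in rect
    P=np.array([at(cam,p,z)[:2] for p in k],np.float32)*1000
                ~~^^^^^^^^^
  File "h.py", line 13, in at
    o,d=ray(cam,px); return o+d*(z-o[2])/d[2]
        ~~~^^^^^^^^
  File "h.py", line 35, in ray
    c=calibration(cam); u=(px[0]-c['cx'])/c['fx']; v=(px[1]-c['cy'])/c['fy']
ValueError: time passes only in moves, steps and waits
```

Emit:
{"api": "step_arm", "payload": {
  "rows": [
    [-0.5,-0.1,1,0,0,0,0],
    [-0.5,-0.1,2,0,0,0,0],
    [-0.5,-0.1,3,0,0,0,0],
    [-0.5,-0.1,4,0,0,0,0],
    [-0.5,-0.1,5.1,0,0,0,0],
    [-0.5,-0.1,5.1,0,0,0,0],
    [-0.5,-0.1,5.1,0,0,0,0.4],
    [-0.5,-0.1,5.1,0,0,0,0.4],
    [-0.5,-0.1,3,0,0,0,0.4],
    [-0.5,-0.1,-2,0,0,0,0.4]
  ]
}}

```text
time: 19.55
tool_pos: [0.5696, 0.1163, 0.1287]
tcp_rot: [0.001, 1.0, 0.023, -0.001]
force: [0.7, 0.7, 0.5]
opening: 0.401
grasp_force: 0.0
```

```bash
python3 - <<'E'
from h import *
np.set_printoptions(precision=3,suppress=True)
st(); rel([.629,-.315,.16],85)
E
```

```text
19.55 [0.57  0.116 0.129] yaw 2.7 tilt [-0.003 -0.001 -1.   ] open 0.401 F [0.7 0.7 0.5] g 0.0 [-0.92  0.67  0.98  1.87 -0.67  0.97 -1.17]
rel [ 3.9 43.4 -3.1] [-0.001  0.003 -1.437]
```

Emit:
{"api": "step_arm", "payload": {
  "rows": [
    [0.4,5,-3,0,0,-0.17,0.5],
    [0.9,11,-3,0,0,-0.34,0.5],
    [1.4,17,-3,0,0,-0.52,0.5],
    [1.9,23,-3,0,0,-0.7,0.5],
    [2.4,29,-3,0,0,-0.88,0.5],
    [3,35,-3,0,0,-1.06,0.5],
    [3.5,40,-3,0,0,-1.24,0.5],
    [3.8,44.4,-3,0,0,-1.437,0.5],
    [3.8,44.4,-3,0,0,-1.437,0.5],
    [3.8,44.4,-3,0,0,-1.437,0.5]
  ]
}}

```text
time: 20.8
tool_pos: [0.6293, -0.3251, 0.1591]
tcp_rot: [0.0, 0.738, 0.675, 0.0]
force: [0.3, 1.1, -0.5]
opening: 0.497
grasp_force: 0.0
```

```bash
python3 - <<'E'
from h import *
np.set_printoptions(precision=3,suppress=True)
st(); cap('wrist'); packs('wrist'); rel([.630,-.326,.049],85)
E
```

```text
20.8 [ 0.629 -0.325  0.159] yaw 84.9 tilt [ 0. -0. -1.] open 0.497 F [ 0.3  1.1 -0.5] g 0.0 [ 0.09  0.69  0.54  1.48 -0.38  1.08  0.62]
pk 0.77 [ 632. -328.] [102.  48.] long 85.2 [319. 199.  60. 109.]
pk 0.62 [ 511. -334.] [107.  54.] long 73.5 [196. 214.  62. 109.]
tip 0.97 [ 0.505 -0.335]
tip 0.77 [ 0.629 -0.334]
rel [-0.3  0.  11. ] [ 0.    -0.001  0.001]
```

Emit:
{"api": "step_arm", "payload": {
  "rows": [
    [-0.3,0.2,4,0,0,0,0.5],
    [-0.3,0.2,8,0,0,0,0.5],
    [-0.3,0.2,10,0,0,0,0.5],
    [-0.3,0.2,11,0,0,0,0.5],
    [-0.3,0.2,11,0,0,0,0.5],
    [-0.3,0.2,11,0,0,0,0],
    [-0.3,0.2,11,0,0,0,0],
    [-0.3,0.2,11,0,0,0,0],
    [-0.3,0.2,8,0,0,0,0],
    [-0.3,0.2,3,0,0,0,0]
  ]
}}

```text
time: 22.2
tool_pos: [0.6299, -0.3274, 0.1274]
tcp_rot: [-0.002, 0.737, 0.676, -0.001]
force: [0.8, 0.0, -3.2]
opening: 0.16
grasp_force: 78.5
```

```bash
python3 -c "
from h import *
st(); rel([.575,.052,.13],2.7)"
```

```text
22.2 [ 0.6299 -0.3274  0.1274] yaw 85.0 tilt [-0.004  0.002 -1.   ] open 0.16 F [ 0.8  0.  -3.2] g 78.5 [ 0.1   0.72  0.52  1.5  -0.4   1.03  0.63]
rel [37.3 -8.8 -0.2] [-4.000e-03  1.000e-03  1.436e+00]
```

Emit:
{"api": "step_arm", "payload": {
  "rows": [
    [4,0,0,0,0,0.17,0],
    [9,-1,0,0,0,0.34,0],
    [14,-2,0,0,0,0.52,0],
    [19,-3,0,0,0,0.7,0],
    [24,-4.5,0,0,0,0.88,0],
    [29,-6,0,0,0,1.06,0],
    [34,-7.5,0,0,0,1.24,0],
    [37.3,-8.7,0,0,0,1.41,0],
    [37.3,-8.7,1,0,0,1.436,0],
    [37.3,-8.7,2,0,0,1.436,0]
  ]
}}

```text
time: 23.45
tool_pos: [0.577, 0.0505, 0.108]
tcp_rot: [0.0, 1.0, 0.025, 0.0]
force: [0.4, -1.0, -2.5]
opening: 0.168
grasp_force: 78.8
```

```bash
python3 - <<'E'
from h import *
np.set_printoptions(precision=3,suppress=True)
st(); cap('wrist')
for x in trace('wrist','pack0')[:4]:
  try:
    for z in (.034,POSE['tool_pos'][2]-.0215) if POSE else (): pass
    import h
    for z in (.034,h.POSE['tool_pos'][2]-.0215): r=rect(x['mask'],'wrist',z); print(round(x['score'],2),z,np.round(r[0]),np.round(r[1]),round(r[2],1))
  except Exception as e: print(e)
rel([.577,.052,.056],2.7)
E
```

```text
23.45 [0.577 0.051 0.108] yaw 2.8 tilt [ 0.001 -0.    -1.   ] open 0.168 F [ 0.4 -1.  -2.5] g 78.8 [-0.79  0.69  0.94  1.89 -0.7   0.93 -1.03]
0.87 0.034 [573. 114.] [103.  53.] 1.9
0.87 0.08646999491919347 [595.  98.] [76. 39.] 1.9
0.81 0.034 [551.  49.] [141.  64.] 2.8
0.81 0.08646999491919347 [579.  51.] [103.  47.] 2.8
0.62 0.034 [574. 171.] [103.  57.] 1.9
0.62 0.08646999491919347 [596. 140.] [76. 42.] 1.9
rel [ 0.1 -0.2  5.1] [0.    0.001 0.   ]
```

Emit:
{"api": "step_arm", "payload": {
  "rows": [
    [-0.1,-0.1,1,0,0,0,0],
    [-0.1,-0.1,2,0,0,0,0],
    [-0.1,-0.1,3,0,0,0,0],
    [-0.1,-0.1,4,0,0,0,0],
    [-0.1,-0.1,5.1,0,0,0,0],
    [-0.1,-0.1,5.1,0,0,0,0],
    [-0.1,-0.1,5.1,0,0,0,0.4],
    [-0.1,-0.1,5.1,0,0,0,0.4],
    [-0.1,-0.1,3,0,0,0,0.4],
    [-0.1,-0.1,-2,0,0,0,0.4]
  ]
}}

```text
time: 24.8
tool_pos: [0.5748, 0.0517, 0.1289]
tcp_rot: [0.0, 1.0, 0.024, -0.001]
force: [1.0, -0.1, 1.7]
opening: 0.399
grasp_force: 0.0
```

```bash
python3 - <<'E'
from h import *
np.set_printoptions(precision=3,suppress=True)
st(); rel([.507,-.333,.16],73.5)
E
```

```text
24.8 [0.575 0.052 0.129] yaw 2.7 tilt [-0.003 -0.001 -1.   ] open 0.399 F [ 1.  -0.1  1.7] g 0.0 [-0.81  0.66  0.97  1.88 -0.67  0.97 -1.06]
rel [-8.6 38.1 -3.1] [-0.001  0.003 -1.235]
```

Emit:
{"api": "step_arm", "payload": {
  "rows": [
    [0.3,5,-4,0,0,-0.17,0.5],
    [0.3,11,-4,0,0,-0.34,0.5],
    [0,17,-4,0,0,-0.52,0.5],
    [-1,23,-4,0,0,-0.7,0.5],
    [-4,29,-4,0,0,-0.88,0.5],
    [-6.5,34,-3.5,0,0,-1.06,0.5],
    [-8.6,38.1,-3,0,0,-1.235,0.5],
    [-8.6,38.1,-3,0,0,-1.235,0.5],
    [-8.6,38.1,-3,0,0,-1.235,0.5],
    [-8.6,38.1,-3,0,0,-1.235,0.5]
  ]
}}

```text
time: 26.05
tool_pos: [0.5091, -0.3315, 0.1586]
tcp_rot: [0.0, 0.801, 0.599, 0.0]
force: [0.3, 0.1, -0.8]
opening: 0.5
grasp_force: 0.0
```

```bash
python3 - <<'E'
from h import *
np.set_printoptions(precision=3,suppress=True)
st(); cap('wrist'); packs('wrist'); rel([.507,-.333,.049],73.5)
E
```

```text
26.05 [ 0.509 -0.332  0.159] yaw 73.6 tilt [ 0.001  0.    -1.   ] open 0.5 F [ 0.3  0.1 -0.8] g 0.0 [ 0.07  0.55  0.62  1.76 -0.38  0.95  0.56]
pk 0.9 [ 507. -334.] [102.  48.] long 73.4 [316. 196.  60. 114.]
tip 0.97 [ 0.505 -0.335]
rel [-0.2 -0.1 10.9] [ 0.    -0.     0.002]
```

Emit:
{"api": "step_arm", "payload": {
  "rows": [
    [-0.3,-0.1,4,0,0,0,0.5],
    [-0.3,-0.1,8,0,0,0,0.5],
    [-0.3,-0.1,10,0,0,0,0.5],
    [-0.3,-0.1,10.9,0,0,0,0.5],
    [-0.3,-0.1,10.9,0,0,0,0.5],
    [-0.3,-0.1,10.9,0,0,0,0],
    [-0.3,-0.1,10.9,0,0,0,0],
    [-0.3,-0.1,10.9,0,0,0,0],
    [-0.3,-0.1,8,0,0,0,0],
    [-0.3,-0.1,3,0,0,0,0]
  ]
}}

```text
time: 27.45
tool_pos: [0.5053, -0.3346, 0.1279]
tcp_rot: [-0.002, 0.801, 0.598, -0.001]
force: [0.8, -0.8, -1.7]
opening: 0.166
grasp_force: 78.7
```

```bash
python3 -c "
from h import *
st(); rel([.60,-.2,.13],40);rel([.58,-.012,.13],2.7)"
```

```text
27.45 [ 0.5053 -0.3346  0.1279] yaw 73.5 tilt [-0.003  0.002 -1.   ] open 0.166 F [ 0.8 -0.8 -1.7] g 78.7 [ 0.09  0.58  0.6   1.79 -0.41  0.9   0.59]
rel [15.6  5.3 -0.2] [-0.004  0.     0.585]
rel [33.1 -2.  -0.2] [-3.000e-03  1.000e-03  1.236e+00]
```

Emit:
{"api": "step_arm", "payload": {
  "rows": [
    [4,2,0,0,0,0.15,0],
    [8,4,0,0,0,0.3,0],
    [12,5.3,0,0,0,0.45,0],
    [16,5.3,0,0,0,0.63,0],
    [20,4,0,0,0,0.8,0],
    [25,2,0,0,0,0.97,0],
    [29,0,0,0,0,1.14,0],
    [33.1,-2,0,0,0,1.236,0],
    [33.1,-2,1,0,0,1.236,0],
    [33.1,-2,2,0,0,1.236,0]
  ]
}}

```text
time: 28.7
tool_pos: [0.5812, -0.0125, 0.108]
tcp_rot: [0.0, 1.0, 0.024, 0.0]
force: [-0.0, -0.5, -2.2]
opening: 0.166
grasp_force: 78.9
```

```bash
python3 - <<'E'
import h; from h import *
np.set_printoptions(precision=3,suppress=True)
st(); cap('wrist')
for x in trace('wrist','pack0')[:5]:
  try:
    for z in (.034,h.POSE['tool_pos'][2]-.0215): r=rect(x['mask'],'wrist',z); print(round(x['score'],2),z,np.round(r[0]),np.round(r[1]),round(r[2],1))
  except Exception as e: print(e)
rel([.58,-.012,.056],2.7)
E
```

```text
28.7 [ 0.581 -0.013  0.108] yaw 2.8 tilt [ 0. -0. -1.] open 0.166 F [-0.  -0.5 -2.2] g 78.9 [-0.69  0.7   0.95  1.89 -0.71  0.94 -0.92]
0.97 0.034 [556. -13.] [139.  64.] 2.9
0.97 0.08649191001509379 [584. -12.] [103.  47.] 2.9
0.92 0.034 [573. 111.] [103.  60.] 2.6
0.92 0.08649191001509379 [596.  79.] [76. 44.] 2.6
0.6 0.034 [577.  49.] [104.  53.] 2.2
0.6 0.08649191001509379 [599.  34.] [76. 39.] 2.2
0.59 0.034 [574. 173.] [103.  67.] 1.8
time passes only in moves, steps and waits
0.47 0.034 [480. 358.] [ 63. 211.] 57.2
0.47 0.08649191001509379 [528. 261.] [ 46. 155.] 57.2
rel [-0.  -0.2  5.1] [ 0.     0.001 -0.002]
```

Emit:
{"api": "step_arm", "payload": {
  "rows": [
    [-0.4,0,1,0,0,0,0],
    [-0.4,0,2,0,0,0,0],
    [-0.4,0,3,0,0,0,0],
    [-0.4,0,4,0,0,0,0],
    [-0.4,0,5.1,0,0,0,0],
    [-0.4,0,5.1,0,0,0,0],
    [-0.4,0,5.1,0,0,0,0.4],
    [-0.4,0,5.1,0,0,0,0.4],
    [-0.4,0,3,0,0,0,0.4],
    [-0.4,0,-6,0,0,0,0.4]
  ]
}}

```text
time: 30.05
tool_pos: [0.5757, -0.0124, 0.1408]
tcp_rot: [0.0, 1.0, 0.023, -0.002]
force: [2.2, 1.0, 0.4]
opening: 0.4
grasp_force: 0.0
```

```bash
python3 -c "
from h import *
st(); rel([.56,.085,.3],2.7)"
```

```text
30.05 [ 0.5757 -0.0124  0.1408] yaw 2.7 tilt [-0.004 -0.001 -1.   ] open 0.4 F [2.2 1.  0.4] g 0.0 [-0.72  0.66  1.    1.87 -0.66  0.99 -0.95]
rel [ -1.2  -9.8 -15.9] [ 0.     0.004 -0.001]
```

Emit:
{"api": "step_arm", "payload": {
  "rows": [
    [0,0,-6,0,0,0,0.4],
    [-1,-3,-11,0,0,0,0.3],
    [-2,-6,-15,0,0,0,0.3],
    [-4,-10,-19,0,0,0,0.3],
    [-5.5,-13,-19,0,0,0,0.3],
    [-5.5,-13,-19,0,0,0,0.3],
    [-5.5,-13,-19,0,0,0,0.3],
    [-5.5,-13,-19,0,0,0,0.3],
    [-5.5,-13,-19,0,0,0,0.3],
    [-5.5,-13,-19,0,0,0,0.3]
  ]
}}

```text
time: 31.3
tool_pos: [0.5163, 0.1139, 0.3306]
tcp_rot: [0.0, 1.0, 0.023, -0.0]
force: [0.1, 0.3, 0.4]
opening: 0.301
grasp_force: 0.0
```

```bash
python3 - <<'E'
from h import *
np.set_printoptions(precision=3,suppress=True)
st(); cv2.imwrite('pics/w6.png',cap('wrist'))
capture('side'); capture('top')
L={}
for c in ['wrist','top','side']:
    for x in tip_of(c,'keeper_grip')[:1]:
        L[c]=x['location'][::-1]; print(c,x['score'],np.round(L[c]))
# triangulate
O=[];D=[]
for c,p in L.items():
    o,d=ray(c,p); O.append(o); D.append(d/np.linalg.norm(d))
A=sum(np.eye(3)-np.outer(d,d) for d in D); b=sum((np.eye(3)-np.outer(d,d))@o for o,d in zip(O,D)); p=np.linalg.solve(A,b)
print('grip',p,[np.linalg.norm(np.cross(p-o,d)) for o,d in zip(O,D)])
for x in trace('wrist','pack0')[:5]: r=rect(x['mask'],'wrist',.034); print(round(x['score'],2),np.round(r[0]),np.round(r[1]),round(r[2],1))
E
```

```text
31.3 [0.516 0.114 0.331] yaw 2.6 tilt [-0. -0. -1.] open 0.301 F [0.1 0.3 0.4] g 0.0 [-1.21  0.39  1.26  1.74 -0.39  1.3  -1.39]
wrist 0.84 [199. 229.]
side 0.53 [281. 127.]
grip [0.463 0.24  0.168] [np.float64(0.003962432728174781), np.float64(0.003962432728174865)]
0.78 [572. 175.] [99. 51.] 2.0
0.72 [575.  53.] [98. 51.] 3.4
0.72 [570. 117.] [97. 50.] 2.6
0.62 [577. -10.] [101.  57.] 3.4
```

View pics/w6.png

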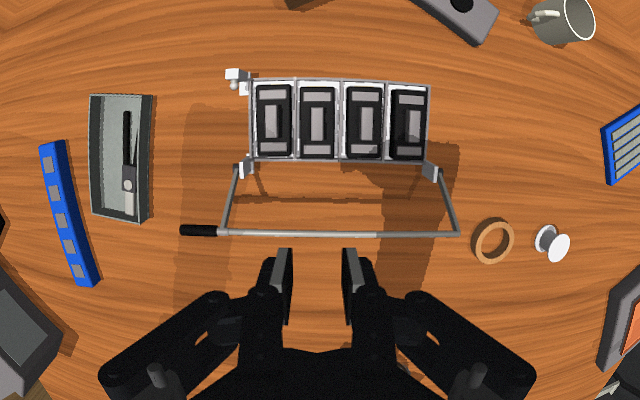

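All four packs sit in the bays (px 273, 317, 363 and 409, row 120). The handle is at px (199,230) and the pliers are in the tray. Now I work out the keeper angle.

```bash
cat >> h.py <<'E'
O=np.array([.5755,.084,0]); YAW=np.radians(2.7)
RR=R.from_euler('z',YAW).as_matrix()
def hand(a,dr=0): return O+RR@np.array([-.066+(.106+dr)*np.cos(a),.172,.041+(.106+dr)*np.sin(a)])
E
python3 - <<'E'
import h; from h import *
np.set_printoptions(precision=3,suppress=True)
h.POSE=observe()
def an(c,p):
    o,d=ray(c,p); o=RR.T@(o-O); d=RR.T@d; q=o+d*(.172-o[1])/d[1]; return q, np.arctan2(q[2]-.041,q[0]+.066),np.hypot(q[2]-.041,q[0]+.066)
print(an('wrist',(199,230)),an('side',(275,137)))
for a in np.arange(1.7,2.45,.1):
    p=hand(a); print(round(a,1),p,np.round(proj('top',p)),np.round(proj('side',p)))
print('top meas 250,207 ; side 275,137 / 281,127'); 
rel(hand(2.1)+[0,0,.1],92.7)
E
```

```text
(array([-0.117,  0.172,  0.137]), np.float64(2.0603478963093993), np.float64(0.10838224183407065)) (array([-0.126,  0.172,  0.129]), np.float64(2.1725027917430615), np.float64(0.10655490475314695))
1.7 [0.488 0.252 0.146] [250. 193.] [288. 129.]
1.8 [0.477 0.252 0.144] [251. 197.] [285. 130.]
1.9 [0.467 0.251 0.141] [251. 201.] [282. 132.]
2.0 [0.457 0.251 0.137] [251. 205.] [280. 133.]
2.1 [0.448 0.25  0.133] [252. 209.] [277. 135.]
2.2 [0.439 0.25  0.127] [252. 212.] [274. 138.]
2.3 [0.431 0.249 0.12 ] [253. 216.] [272. 140.]
2.4 [0.423 0.249 0.113] [253. 219.] [270. 143.]
top meas 250,207 ; side 275,137 / 281,127
rel [ -6.2 -13.9   9.8] [ 0.     0.    -1.571]
```

Emit:
{"api": "step_arm", "payload": {
  "rows": [
    [-0.5,-1,0,0,0,-0.18,0.5],
    [-1,-3,0,0,0,-0.36,0.5],
    [-2,-5,0,0,0,-0.54,0.5],
    [-3,-7,0,0,0,-0.72,0.5],
    [-4,-9,1,0,0,-0.9,0.5],
    [-5,-11,2,0,0,-1.08,0.5],
    [-6.2,-13.9,4,0,0,-1.26,0.5],
    [-6.2,-13.9,6,0,0,-1.44,0.5],
    [-6.2,-13.9,8,0,0,-1.571,0.5],
    [-6.2,-13.9,8,0,0,-1.571,0.5]
  ]
}}

```text
time: 32.9
tool_pos: [0.447, 0.2501, 0.2498]
tcp_rot: [-0.0, 0.691, 0.723, -0.001]
force: [-0.1, -0.8, 0.2]
opening: 0.499
grasp_force: 0.0
```

```bash
python3 - <<'E'
from h import *
np.set_printoptions(precision=3,suppress=True)
st(); cv2.imwrite('pics/w7.png',cap('wrist'))
rel(hand(2.1),92.7)
for a in (1.8,1.5,1.2,.9): rel(hand(a),92.7)
E
```

```text
32.9 [0.447 0.25  0.25 ] yaw 92.6 tilt [-0.002 -0.001 -1.   ] open 0.499 F [-0.1 -0.8  0.2] g 0.0 [-1.24  0.3   0.81  1.89 -0.25  1.06 -0.28]
rel [-0.   0.  11.8] [-0.001  0.001 -0.004]
rel [ 0.   3.  10.6] [-0.001  0.001 -0.004]
rel [ 0.   6.1 10.4] [-0.001  0.001 -0.004]
rel [ 0.   9.2 11.1] [-0.001  0.001 -0.004]
rel [ 0.  12.  12.7] [-0.001  0.001 -0.004]
```

View pics/w7.png

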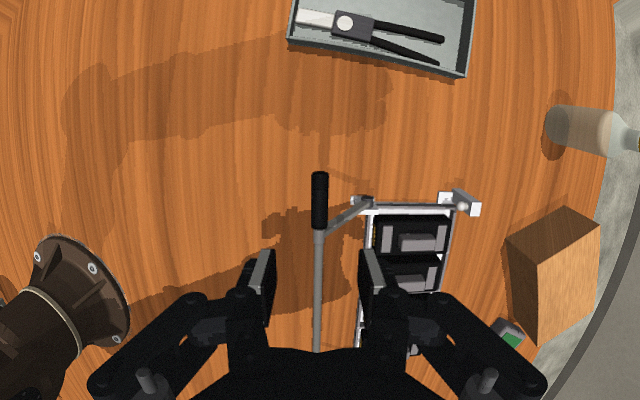

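The handle is centred between the fingers at px (320,200). Next I cage it and push the keeper up and over.

Emit:
{"api": "step_arm", "payload": {
  "rows": [
    [0,0,5,0,0,0,0.4],
    [0,0,9,0,0,0,0.4],
    [0,0,11.5,0,0,0,0.4],
    [0,1.2,11.5,0,0,0,0.4],
    [0,3.2,10.8,0,0,0,0.4],
    [0,5.2,10.4,0,0,0,0.4],
    [0,7.2,10.4,0,0,0,0.4],
    [0,9.2,10.8,0,0,0,0.4],
    [0,11,11.3,0,0,0,0.4],
    [0,12.5,12.1,0,0,0,0.4]
  ]
}}

```text
time: 34.2
tool_pos: [0.5748, 0.2568, 0.1315]
tcp_rot: [0.001, 0.691, 0.723, 0.001]
force: [-1.6, 0.2, 1.6]
opening: 0.397
grasp_force: 0.5
```

```bash
python3 - <<'E'
from h import *
np.set_printoptions(precision=3,suppress=True)
st(); cap('wrist')
for x in tip_of('wrist','keeper_grip')[:1]:
    p=x['location'][::-1]; print(x['score'],p,at('wrist',p,.12))
    o,d=ray('wrist',p); o=RR.T@(o-O); d=RR.T@d; q=o+d*(.172-o[1])/d[1]; print(q,np.arctan2(q[2]-.041,q[0]+.066))
capture('side')
for x in tip_of('side','keeper_grip')[:1]:
    print(x['score'],x['location'][::-1],[(a,np.round(proj('side',hand(a)))) for a in (.6,.8,1,1.2,1.5)])
rel(hand(1.0)+[0,0,.04],92.7)
E
```

```text
34.2 [0.575 0.257 0.132] yaw 92.6 tilt [ 0.003  0.001 -1.   ] open 0.397 F [-1.6  0.2  1.6] g 0.5 [-0.94  0.63  0.67  1.73 -0.47  0.94 -0.04]
0.91 [295.5, 278.1] [0.564 0.251 0.12 ]
[-0.003  0.172  0.128] 0.9389175813021098
0.74 [309.3, 127.3] [(0.6, array([318., 131.])), (0.8, array([314., 128.])), (1, array([309., 126.])), (1.2, array([304., 126.])), (1.5, array([295., 127.]))]
rel [-0.  -1.4 -4. ] [ 0.001  0.    -0.001]
```

Emit:
{"api": "step_arm", "payload": {
  "rows": [
    [0,0,-4,0,0,0,0.4],
    [0,0,-7.5,0,0,0,0.2],
    [-0.3,-1.4,-7.5,0,0,0,0],
    [-0.3,-1.4,-7.5,0,0,0,0],
    [-0.3,-1.4,-4.5,0,0,0,0],
    [-0.3,-1,-2.4,0,0,0,0],
    [-0.3,0.2,-1.3,0,0,0,0],
    [-0.3,1.3,0,0,0,0,0],
    [-0.3,2.2,1.2,0,0,0,0],
    [-0.3,2.8,2.7,0,0,0,0]
  ]
}}

```text
time: 35.65
tool_pos: [0.6012, 0.2546, 0.1016]
tcp_rot: [-0.0, 0.69, 0.723, -0.0]
force: [1.6, 0.1, 1.5]
opening: 0.003
grasp_force: 0.6
```

```bash
python3 - <<'E'
from h import *
np.set_printoptions(precision=3,suppress=True)
st(); cap('wrist')
for x in tip_of('wrist','keeper_grip')[:1]:
    p=x['location'][::-1]
    o,d=ray('wrist',p); o=RR.T@(o-O); d=RR.T@d; q=o+d*(.172-o[1])/d[1]; print(x['score'],p,q,np.arctan2(q[2]-.041,q[0]+.066))
capture('side')
for x in tip_of('side','keeper_grip')[:1]:
    print(x['score'],x['location'][::-1],[(a,np.round(proj('side',hand(a)))) for a in (0,.2,.4,.6,.8,1)])
for a in (.2,.1,0,-.05): rel(hand(a)+[0,0,.026],92.7)
E
```

```text
35.65 [0.601 0.255 0.102] yaw 92.7 tilt [-0. -0. -1.] open 0.003 F [1.6 0.1 1.5] g 0.6 [-0.88  0.7   0.64  1.69 -0.5   0.92 -0.  ]
0.96 [323.0, 251.8] [0.037 0.172 0.076] 0.3293960992724306
0.81 [320.9, 136.8] [(0, array([323., 143.])), (0.2, array([322., 139.])), (0.4, array([320., 135.])), (0.6, array([318., 131.])), (0.8, array([314., 128.])), (1, array([309., 126.]))]
rel [0.3 0.6 1.4] [-0.002  0.001 -0.   ]
rel [0.3 0.7 2.4] [-0.002  0.001 -0.   ]
rel [0.3 0.8 3.5] [-0.002  0.001 -0.   ]
rel [0.3 0.8 4. ] [-0.002  0.001 -0.   ]
```

Emit:
{"api": "step_arm", "payload": {
  "rows": [
    [0.3,0.5,0.7,0,0,0,0],
    [0.3,0.6,1.4,0,0,0,0],
    [0.3,0.7,2,0,0,0,0],
    [0.3,0.7,2.4,0,0,0,0],
    [0.3,0.8,2.8,0,0,0,0],
    [0.3,0.8,3.1,0,0,0,0],
    [0.3,0.8,3.4,0,0,0,0],
    [0.3,0.8,3.6,0,0,0,0],
    [0.3,0.8,3.7,0,0,0,0],
    [0.3,0.8,3.7,0,0,0,0]
  ]
}}

```text
time: 37.1
tool_pos: [0.6085, 0.258, 0.0667]
tcp_rot: [-0.0, 0.69, 0.723, 0.0]
force: [-2.9, -1.3, 13.1]
opening: -0.002
grasp_force: 6.2
```

```bash
cat >> h.py <<'E'
def kang():
    cap('wrist')
    for x in tip_of('wrist','keeper_grip')[:1]:
        p=x['location'][::-1]
        o,d=ray('wrist',p); o=RR.T@(o-O); d=RR.T@d; q=o+d*(.172-o[1])/d[1]; print(x['score'],p,q,np.arctan2(q[2]-.041,q[0]+.066))
E
python3 - <<'E'
from h import *
np.set_printoptions(precision=3,suppress=True)
st(); kang(); rel(hand(0)+[0,0,.026],92.7)
E
```

```text
37.1 [0.609 0.258 0.067] yaw 92.7 tilt [-0.     0.001 -1.   ] open -0.002 F [-2.9 -1.3 13.1] g 6.2 [-0.86  0.75  0.61  1.69 -0.53  0.88  0.02]
0.78 [316.3, 257.2] [0.041 0.172 0.042] 0.008581171383239872
rel [-0.  -0.1 -0. ] [-0.    -0.001 -0.   ]
```

Emit:
{"api": "step_arm", "payload": {
  "rows": [
    [0,0,0.2,0,0,0,0],
    [0,0,0.3,0,0,0,0],
    [0,0,0.4,0,0,0,0],
    [0,0,0.4,0,0,0,0],
    [0,0,0.4,0,0,0,0],
    [0,0,0.4,0,0,0,0],
    [0,0,0.4,0,0,0,0],
    [0,0,0.4,0,0,0,0],
    [0,0,0.4,0,0,0,0],
    [0,0,0.4,0,0,0,0]
  ]
}}

```text
time: 38.45
tool_pos: [0.6089, 0.2579, 0.0658]
tcp_rot: [-0.001, 0.691, 0.723, 0.001]
force: [-14.9, -2.6, 41.6]
opening: -0.001
grasp_force: 21.4
```

Emit:
{"api": "step_arm", "payload": {
  "rows": [
    [0,0,-1,0,0,0,0],
    [0,0,-4,0,0,0,0],
    [0,0,-9,0,0,0,0],
    [0,0,-14,0,0,0,0],
    [-2,-4,-18,0,0,0,0],
    [-5,-4,-20,0,0,0,0],
    [-8,-4,-20,0,0,0,0],
    [-8,-4,-20,0,0,0,0],
    [-8,-4,-20,0,0,0,0],
    [-8,-4,-20,0,0,0,0]
  ]
}}

```text
time: 39.7
tool_pos: [0.5723, 0.1771, 0.2611]
tcp_rot: [-0.0, 0.69, 0.724, -0.0]
force: [-0.5, -0.4, -0.5]
opening: -0.002
grasp_force: 0.0
```

```bash
python3 - <<'E'
from h import *
np.set_printoptions(precision=3,suppress=True)
st(); kang(); im=capture('wrist'); cv2.imwrite('pics/w8.png',im)
for x in trace('wrist','pack0')[:5]: r=rect(x['mask'],'wrist',.034); print(round(x['score'],2),np.round(r[0]),np.round(r[1]),round(r[2],1))
E
```

```text
39.7 [0.572 0.177 0.261] yaw 92.8 tilt [-0.001 -0.    -1.   ] open -0.002 F [-0.5 -0.4 -0.5] g 0.0 [-0.91  0.45  0.77  1.67 -0.34  1.16 -0.01]
0.78 [352.1, 106.8] [0.022 0.172 0.2  ] 1.064876560677923
0.79 [561.  72.] [103.  54.] 30.7
0.74 [566. 120.] [91. 54.] 2.3
0.61 [530.  17.] [18.  7.] 64.4
0.6 [566. 179.] [88. 53.] 1.6
```

View pics/w8.png

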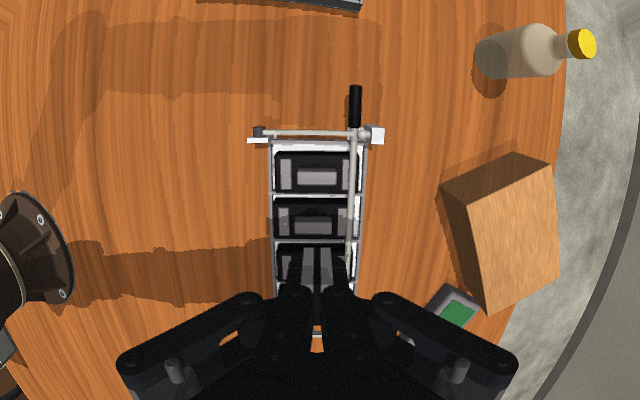

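The keeper lies level, with its bar just inside the detent post (px 372,135). I'll back the arm off and check everything from the fixed cameras.

Emit:
{"api": "step_arm", "payload": {
  "rows": [
    [0,-4,-2,0,0,0,0],
    [0,-9,-4,0,0,0,0],
    [0,-13,-5,0,0,0,0],
    [3,-16,-5,0,0,0,0],
    [8,-17,-5,0,0,0,0],
    [13,-17,-5,0,0,0,0],
    [18,-17,-5,0,0,0,0],
    [18,-17,-5,0,0,0,0],
    [18,-17,-5,0,0,0,0],
    [18,-17,-5,0,0,0,0]
  ]
}}

```text
time: 41.15
tool_pos: [0.3945, 0.3469, 0.3119]
tcp_rot: [-0.0, 0.691, 0.723, 0.0]
force: [0.1, -0.6, -0.2]
opening: -0.0
grasp_force: 0.0
```

```bash
python3 - <<'E'
from h import *
np.set_printoptions(precision=3,suppress=True)
st(); im=capture('side'); top=capture('top')
for x in trace('top','pliers')[:1]: print('pl',x['score'],rect(x['mask'],'top',.01))
for x in trace('top','pack0')[:6]: r=rect(x['mask'],'top',.034); print(round(x['score'],2),np.round(r[0]),np.round(r[1]),round(r[2],1))
a=cv2.resize(im[90:240,240:420],None,fx=3,fy=3,interpolation=cv2.INTER_CUBIC)
cv2.imwrite('pics/f.png',a)
for x in tip_of('side','keeper_grip')[:1]: print(x['score'],x['location'][::-1],proj('side',hand(0)),proj('side',hand(.15)))
E
```

```text
41.15 [0.395 0.347 0.312] yaw 92.6 tilt [-0.  0. -1.] open -0.0 F [ 0.1 -0.6 -0.2] g 0.0 [-1.4   0.25  0.73  1.76 -0.18  1.2  -0.57]
pl 0.76 ((507.3332824707031, 419.8793640136719), (40.01869583129883, 168.44700622558594), 82.1522445678711)
0.91 [566. 174.] [95. 48.] 0.2
0.76 [571. -13.] [96. 53.] 5.4
0.64 [567.  51.] [94. 48.] 2.1
0.64 [565. 115.] [96. 48.] 2.4
0.67 [324.2, 144.8] (np.float64(322.6655893102318), np.float64(143.1892856507414)) (np.float64(322.3688639790979), np.float64(139.74378553583963))
```

View pics/f.png

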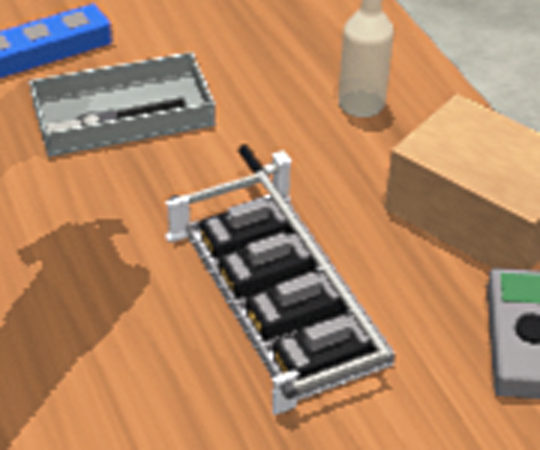

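The side view shows four packs seated in line, the keeper level across them (handle at px 250,157 in the crop) and the pliers in the tray (px 120,112). I'm handing it in.

```bash
python3 -c "
from station import *
print(hand_in())"
```

```text
the job is handed in; nothing more can be done
None
```

I handed the job in at about 41 s of robot time, and the final camera views show the pliers in the tray, all four packs seated in their bays and the keeper shut in its detent; no verdict came back.

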